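# Comb square bars into a tight parallel row with a rake

### The arm

A 7-joint arm with a two-finger parallel gripper is mounted at the origin on the work surface. World frame = base frame: x ahead of the robot, y to its left, z up, the work surface at z = 0. Lengths are in m, angles in rad, forces in N, time in s.
With the tool pointing down it reaches from about 0.35 to 0.9 m from the base axis. Payload 19.9 kg.
Tool frame: the origin (TCP) lies at the very end of the fingers, on their centre line; the grasp point (between the pads) lies manip.grip_depth behind it (manip.grip_depth is the distance from the TCP to the grasp point, in m); z points along the fingers, y is the line along which they close (so a half turn about z gives the same grasp; the last joint's range is limited). The gripper opens to 94 mm and grips with 3 to 60 N. Pads are 16 mm wide; open, the fingers measure 119 mm over their backs; the gripper's body (75 mm by 177 mm) begins 78 mm behind the grasp point.
Start: joints at [1.268, 0.417, -0.01, 1.614, 0.005, 1.111, -0.053], TCP at [0.161, -0.604, 0.205] pointing down, gripper open.
Joint ranges: [-2.81, 2.81], [-0.39, 2.02], [-1.27, 1.25], [0.06, 2.57], [-1.19, 4.33], [0.19, 2], [-2.82, 2.82]. Speed limits (rad/s): [1.89, 1.89, 2.39, 2.39, 3.01, 3.01, 3.01].

### API

Orientations are given as a rotation vector (axis times angle).
In Python, from plant import manip, eyes, job gives the robot as it stands.
- The arm moves only by the shell command python3 -m crank 'ROWS' [OPENING] [FORCE]. ROWS is JSON, a list of rows, each an object of numbers: "tx", "ty", "tz": the shift along the tool's x, y, z in cm; "roll": the turn about the tool's z in degrees. A call has 1 to 5 rows; each row shifts and turns the commanded pose from where the row before left it, along the tool's axes as they then stand; what a row does not reach is not made up. A row lasts 1/8 s, in which the tool goes at most 62.5 mm and 10.7 degrees, less where a joint would pass 70% of its speed; a pose out of reach is approached as far as the arm can. A call with a gripper value outside its range is refused whole. OPENING is the finger opening in cm, from 0 to 9.4, set as the call begins (- or left out, the last holds). The fingers move at their own pace and stop on an object; FORCE is the grip in N (left out, the last holds). Time passes only in rows, so rows that do not move let the fingers close. It gives the time, the measured TCP pose, the force, the opening and the grip force at its end, in the units of the state.
- manip.observe(): the state, without advancing time (a new reading comes with each control period).
- eyes.snapshot(name): name is "scene" or "top" or "wrist"; returns the picture (480x640x3 uint8, red, green, blue); there is no depth.
- eyes.calibration(name): a dict with "mtx" (3x3 intrinsics, pixels), "dist" ([k1, k2, p1, p2, k3] as OpenCV has them; the pictures are not rectified), "eye" and "rotation" of the camera in the world; the wrist camera has in their place "T_tool_cam" (4x4, takes a point from camera to tool coordinates, whose origin is the TCP and whose axes are the flange's). Camera axes: x right, y down, z forward; pixel columns grow to the right and rows downward; lengths in m; the calibration is good to about 2 mm. A picture is of the moment at which its call begins: read the wrist's pose just before it. calibration takes no time and is no camera call.
- job.hand_in(): hands the job in; it is judged then, once.
The state is a dict: "time": time; "joints": joint angles; "joint_vel": joint speeds; "joint_torque": joint torques, N m; "eef_pos": TCP position; "ee_rot": TCP orientation; "force": force on the tool from outside, world axes, zero at the start; "wrist_torque": the same for the moment, N m; "finger_gap": finger opening in m; "grip_force": force on a finger pad.
Only numpy, scipy, OpenCV 4.12 (cv2) and the standard library are available. Lean on these libraries where they do the work, as an engineer would, in place of code of your own. Each camera call takes 0.05 s, during which the arm holds its last target. There are 200 camera calls.

### The job

Take the rake from its rubber pad and comb the four scattered aluminium bars down the tray into one tight, parallel row against the black sliding stop. Keep pushing until you feel the stop run solid against its hidden buffer, and hold a gentle squeeze there for half a second, about 12 N and never as much as 18 N on the stop. Keep your fingers off the bars and the stop, leave the other tools where they lie, and finish with the rake standing upright on its pad again.

Things in the scene. Friction and masses are not known exactly. Their poses are not given: they have to be found in the camera images.
- tray: fixed steel tray 400 x 182 mm: a lane 170 mm wide between side walls 18 mm high; its floor is 4 mm above the table. Origin: on the centre line at table level; x runs along the lane from the open entry end (-175 mm, no wall) to the stop end (+225 mm), y across, z up. A green cover, top 34 mm above the table, roofs x = 138 to 225 mm and hides the rubber buffer
- stop: black plastic block loose across the lane: 70 mm along it, 164 mm across, 20 mm high, 0.08 to 0.17 kg. Origin: centre of its underside, axes as the tray's; the bars meet its face at own x = -35 mm. Starts at tray x = about 105 mm and slides easily (under 3 N) under the cover for 10 to 60 mm, different each time and unseen, until it runs solid on the buffer
- bar1: a plain aluminium bar, 12 mm square and 110 mm long, 0.04 to 0.06 kg, lying flat on the tray floor. Origin: centre of its underside; y along its length, z up. At the start it lies skewed 0.1 to 0.5 rad out of square with the lane
- bar2: a plain aluminium bar, 12 mm square and 110 mm long, 0.04 to 0.06 kg, lying flat on the tray floor. Origin: centre of its underside; y along its length, z up. At the start it lies skewed 0.1 to 0.5 rad out of square with the lane
- bar3: a plain aluminium bar, 12 mm square and 110 mm long, 0.04 to 0.06 kg, lying flat on the tray floor. Origin: centre of its underside; y along its length, z up. At the start it lies skewed 0.1 to 0.5 rad out of square with the lane
- bar4: a plain aluminium bar, 12 mm square and 110 mm long, 0.04 to 0.06 kg, lying flat on the tray floor. Origin: centre of its underside; y along its length, z up. At the start it lies skewed 0.1 to 0.5 rad out of square with the lane
- rake: comb-like hand rake standing on its teeth, 0.25 kg: steel head 140 mm long (own y), 24 mm deep (own x), eight flat teeth, head top 26 mm above the origin; on it a dark wooden grip block 20 mm thick (own x), 40 mm wide (own y), from 26 to 72 mm above the origin: grip it across the 20 mm. Origin: centre of the underside of the teeth, z up. Either long face may push
- pad: thin fixed black rubber pad, 100 x 170 x 3 mm, where the rake stands with its head along the pad's own y (the 170 mm side). Origin: centre of its underside at table level
- wrench: open-ended wrench lying on the table, a bystander; leave it alone. Origin on its underside
- driver: screwdriver lying on the table, a bystander; leave it alone. Origin on its underside
- oilcan: brass oil can, 60 mm wide and 190 mm high with its spout, a bystander; leave it alone. Origin on its underside
- collar: steel collar, 70 mm across, 30 mm high, a bystander; leave it alone. Origin on its underside
- hexkey: bent hex key lying on the table, 120 mm long, a bystander; leave it alone. Origin on its underside
- tumbler: glass tumbler, 70 mm wide, 90 mm high, a bystander; leave it alone. Origin on its underside
- hammer: hammer lying on the table, a bystander; leave it alone. Origin on its underside

How it is judged:
By the outcome, as a careful person would: the job done as asked, in the order asked, and still so for the second after the job is handed in, with the robot touching nothing.
It also fails if it takes over 58 s, if anything falls off the work surface, if the arm or the gripper's body presses on something with over 40 N, if the wrist force passes 120 N, or if a joint passes its speed limit or range.

## Working session

There is one attempt and no reset: what is moved stays moved. The work goes in short steps, Python scripts to look and compute and a shell command to move; the robot and the scene stay as the last step left them, time stands still between calls to the robot, and variables do not carry over. Pictures are saved under pics/ and viewed, at most 10 in all, crops included, and the job is handed in when it is done.

```bash
mkdir -p pics; python3 - <<'E'
from plant import manip,eyes
import cv2,numpy as np
s=manip.observe();print({k:np.round(v,3).tolist() for k,v in s.items()},manip.grip_depth)
for n in("top","scene"):
    im=eyes.snapshot(n);cv2.imwrite(f"pics/{n}0.png",im[...,::-1])
    c=eyes.calibration(n);print(n,{k:np.round(v,4).tolist() for k,v in c.items()})
c=eyes.calibration("wrist");print({k:np.round(v,4).tolist() for k,v in c.items()})
E
```

```text
{'time': 0.0, 'joints': [1.269, 0.418, -0.01, 1.614, 0.005, 1.111, -0.053], 'joint_vel': [0.002, -0.001, -0.001, -0.001, -0.002, -0.002, -0.002], 'joint_torque': [-0.002, -85.127, 0.638, -42.601, -0.049, 0.019, 0.0], 'eef_pos': [0.161, -0.604, 0.205], 'ee_rot': [-3.114, -0.408, 0.0], 'force': [0.521, -0.177, 0.112], 'wrist_torque': [-0.003, 0.032, -0.013], 'grip_force': 0.0, 'finger_gap': 0.094} 0.0188
top {'mtx': [[590.2137, 0.0, 326.0466], [0.0, 590.2137, 240.4375], [0.0, 0.0, 1.0]], 'dist': [-0.1425, 0.0, 0.0, 0.0, 0.0], 'eye': [0.354, -0.0666, 1.1896], 'rotation': [-2.1134, 2.1027, -0.1684]}
scene {'mtx': [[459.0008, 0.0, 328.9378], [0.0, 459.0008, 235.4259], [0.0, 0.0, 1.0]], 'dist': [-0.0818, 0.0, 0.0, 0.0, 0.0], 'eye': [1.2018, -0.5847, 0.7273], 'rotation': [-2.0892, -1.0081, 0.4347]}
{'mtx': [[418.8143, 0.0, 312.6609], [0.0, 418.8143, 239.1295], [0.0, 0.0, 1.0]], 'dist': [0.0328, 0.0, 0.0, 0.0, 0.0], 'T_tool_cam': [[0.0001, -0.9736, -0.2282, 0.0653], [1.0, 0.0, 0.0006, 0.0005], [-0.0005, -0.2282, 0.9736, -0.1787], [0.0, 0.0, 0.0, 1.0]]}
```

View pics/top0.png

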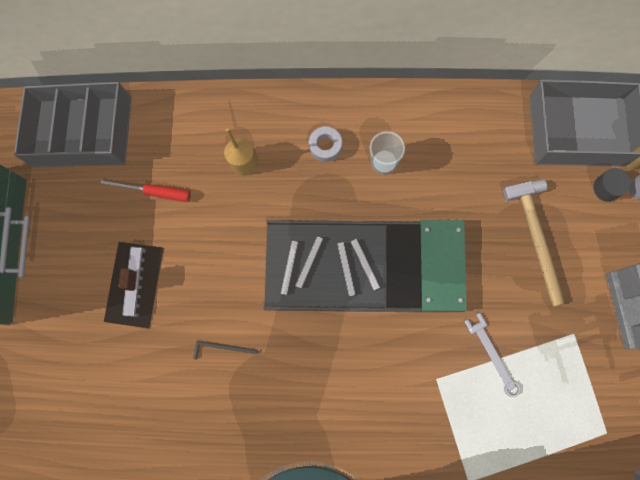

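View pics/scene0.png

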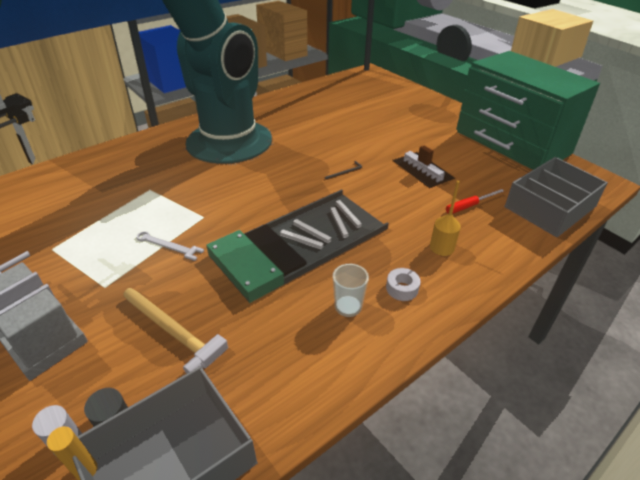

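The top view shows the pad and rake at about (133,284). The tray spans (265..466, 222..310) with its entry end on the left, the stop is at x≈386–421 and the bars are at x 282–378. The scene view shows the rake upright on its pad, with its grip at (427,155).

```bash
cat > h.py <<'E'
import cv2,numpy as np
from scipy.spatial.transform import Rotation as R
from plant import manip,eyes
def cast(n,px,z,s=None):
    c=eyes.calibration(n);p=cv2.undistortPoints(np.array(px,float).reshape(-1,1,2),np.array(c["mtx"]),np.array(c["dist"])).reshape(-1,2)
    d=np.c_[p,np.ones(len(p))]
    if n=="wrist":
        T=np.array(c["T_tool_cam"]);Rt=R.from_rotvec(s["ee_rot"]).as_matrix()
        Rc=Rt@T[:3,:3];e=np.array(s["eef_pos"])+Rt@T[:3,3]
    else:
        r=np.array(c["rotation"]);Rc=R.from_rotvec(r).as_matrix() if r.size==3 else r;e=np.array(c["eye"])
    w=d@Rc.T
    return e+w*((z-e[2])/w[:,2])[:,None]
def rect(mask,n,z,s=None):
    cs,_=cv2.findContours(mask.astype(np.uint8),cv2.RETR_EXTERNAL,cv2.CHAIN_APPROX_NONE)
    out=[]
    for c in cs:
        if cv2.contourArea(c)<60:continue
        w=cast(n,c[:,0].astype(float),z,s)[:,:2]
        out.append((cv2.minAreaRect((w*1000).astype(np.float32)),c[:,0].mean(0).round()))
    return out
E
python3 - <<'E'
from h import *
im=cv2.imread("pics/top0.png");g=cv2.cvtColor(im,cv2.COLOR_BGR2HSV)
def sub(m,x0,x1,y0,y1):
    o=np.zeros_like(m);o[y0:y1,x0:x1]=m[y0:y1,x0:x1];return o
low=g[...,1]<70
pad=sub((g[...,2]<60),95,175,230,340)
head=sub((g[...,1]<60)&(g[...,2]>130),95,175,230,340)
bars=sub((g[...,1]<60)&(g[...,2]>130),270,384,228,305)
cover=sub((g[...,0]>60)&(g[...,0]<95)&(g[...,1]>80),400,480,215,320)
tray=sub(low|(g[...,0]>40),255,480,212,320)
for nm,m,z in(("pad",pad,.003),("head",head,.029),("bars",bars,.016),("cover",cover,.034),("tray",tray,.018)):
    for r in rect(m,"top",z):print(nm,np.round(r[0][0],1),np.round(r[0][1],1),round(r[0][2],1),r[1])
print("stop edge",cast("top",[[386,265],[386,240],[386,290]],.024).round(4).tolist())
print("padcorners",cast("top",[(120,243),(162,247),(150,327),(105,321)],.003).round(4).tolist())
print("traycorners",cast("top",[(265,222),(466,221),(466,310),(265,310)],.020).round(4).tolist())
print("grip scene",cast("scene",[(427,150)],.075).round(4).tolist(),cast("top",[(126,279)],.075).round(4).tolist())
o=im[215:340,90:480];cv2.imwrite("pics/crop0.png",cv2.resize(o,None,fx=2,fy=2,interpolation=cv2.INTER_CUBIC))
E
```

```text
pad [489.5 370.1] [ 97.  166.3] 83.4 [133. 287.]
head [449.5 366.4] [23.9 53.9] 86.9 [129. 302.]
head [538.5 361. ] [23.3 47.1] 86.1 [135. 258.]
bars [522.  -69.9] [109.2  12.8] 12.8 [346. 269.]
bars [524.6  44.9] [ 12.6 109.4] 79.1 [289. 267.]
bars [ 531.5 -107.8] [108.7  13.4] 25.1 [365. 264.]
bars [535.7   4.6] [ 12.1 109.2] 67.3 [309. 262.]
tray [ 529.8 -108.8] [402.9 184.9] 89.9 [365. 266.]
stop edge [[0.5283, -0.1501, 0.024], [0.579, -0.1506, 0.024], [0.4783, -0.1496, 0.024]]
padcorners [[0.5754, 0.4047, 0.003], [0.5672, 0.3126, 0.003], [0.4011, 0.3288, 0.003], [0.4114, 0.4262, 0.003]]
traycorners [[0.6167, 0.095, 0.02], [0.6195, -0.3145, 0.02], [0.439, -0.3083, 0.02], [0.4376, 0.0902, 0.02]]
grip scene [[0.5031, 0.3587, 0.075]] [[0.4905, 0.3587, 0.075]]
```

View pics/crop0.png

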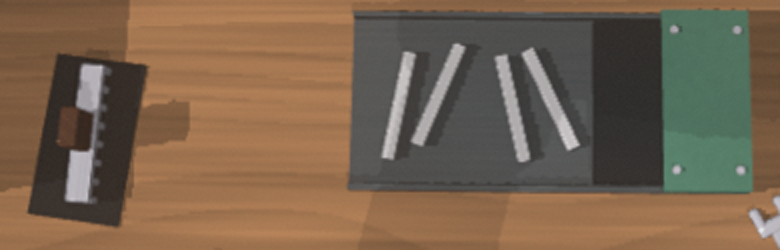

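```bash
python3 -m crank '[{"roll":10,"tx":2},{"roll":10,"tx":4},{"tx":6},{"tx":6},{"tx":2,"ty":-5}]' 9.4; python3 -m crank '[{"tx":1,"ty":-6},{"tx":1,"ty":-6},{"ty":-6},{"ty":-6},{"ty":-6}]'; python3 -m crank '[{"ty":-6},{"ty":-6},{"ty":-6},{"ty":-6},{"ty":-6}]'
```

```text
schema error: expected keys tx, ty, tz, roll
schema error: expected keys tx, ty, tz, roll
schema error: expected keys tx, ty, tz, roll
```

All four keys are required in each row.

```bash
python3 -m crank '[{"tx":2,"ty":0,"tz":0,"roll":10},{"tx":4,"ty":0,"tz":0,"roll":10},{"tx":6,"ty":0,"tz":0,"roll":0},{"tx":6,"ty":0,"tz":0,"roll":0},{"tx":2,"ty":-5,"tz":0,"roll":0}]' 9.4; python3 -m crank '[{"tx":1,"ty":-6,"tz":0,"roll":0},{"tx":1,"ty":-6,"tz":0,"roll":0},{"tx":0,"ty":-6,"tz":0,"roll":0},{"tx":0,"ty":-6,"tz":0,"roll":0},{"tx":0,"ty":-6,"tz":0,"roll":0}]'; python3 -m crank '[{"tx":0,"ty":-6,"tz":0,"roll":0},{"tx":0,"ty":-6,"tz":0,"roll":0},{"tx":0,"ty":-6,"tz":0,"roll":0},{"tx":0,"ty":-6,"tz":0,"roll":0},{"tx":0,"ty":-6,"tz":0,"roll":0}]'
```

```text
time: 0.72
eef_pos: [0.367, -0.5577, 0.203]
ee_rot: [-3.137, 0.137, 0.002]
force: [0.3, -0.3, 0.1]
finger_gap: 0.0938
grip_force: 0.0
time: 1.35
eef_pos: [0.4104, -0.2587, 0.2053]
ee_rot: [-3.139, 0.138, 0.0]
force: [0.3, -0.1, 0.5]
finger_gap: 0.0944
grip_force: 0.0
time: 1.98
eef_pos: [0.4367, 0.04, 0.2055]
ee_rot: [3.138, -0.139, 0.0]
force: [1.4, -0.8, -0.1]
finger_gap: 0.0942
grip_force: 0.0
```

```bash
python3 -m crank '[{"tx":0.5,"ty":-6,"tz":0,"roll":0},{"tx":0.5,"ty":-6,"tz":0,"roll":0},{"tx":0.5,"ty":-6,"tz":0,"roll":0},{"tx":0.5,"ty":-6,"tz":0,"roll":0},{"tx":0.5,"ty":-6,"tz":0,"roll":0}]'; python3 -m crank '[{"tx":0,"ty":-2.5,"tz":2,"roll":0},{"tx":0,"ty":0,"tz":2,"roll":0},{"tx":0,"ty":0,"tz":0,"roll":0},{"tx":0,"ty":0,"tz":0,"roll":0}]'
python3 - <<'E'
from h import *
s=manip.observe();im=eyes.snapshot("wrist")[...,::-1].copy();cv2.imwrite("pics/w1.png",im)
import pickle;pickle.dump(s,open("s1.pkl","wb"))
g=cv2.cvtColor(im,cv2.COLOR_BGR2HSV)
for r in rect((g[...,1]<60)&(g[...,2]>130),"wrist",.029,s):print(np.round(r[0][0],1),np.round(r[0][1],1),round(r[0][2],1),r[1])
E
```

```text
time: 2.6
eef_pos: [0.4885, 0.3364, 0.2052]
ee_rot: [3.138, -0.139, -0.0]
force: [1.1, -0.4, 0.6]
finger_gap: 0.0939
grip_force: 0.0
time: 3.1
eef_pos: [0.4911, 0.3587, 0.1661]
ee_rot: [3.138, -0.141, 0.001]
force: [0.7, 0.0, 0.0]
finger_gap: 0.094
grip_force: 0.0
[330.3 549.4] [11.9 60.2] 64.8 [107. 430.]
[304.1 216.2] [56.6  8.1] 20.6 [497. 426.]
[340.6 525.3] [ 7.3 40.8] 52.4 [134. 418.]
[406.8 235.6] [116.1  22.3] 42.4 [476. 316.]
[429.7 492.5] [ 23.7 116.3] 38.6 [150. 316.]
[494.5 364.4] [ 24.8 140.4] 86.9 [307. 220.]
```

View pics/w1.png

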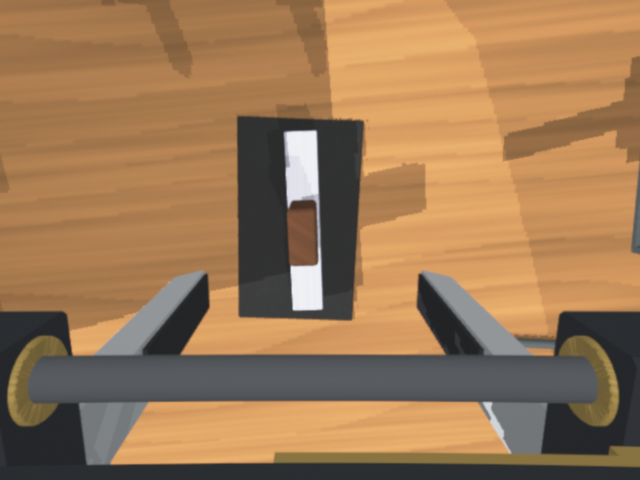

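The wrist view shows the rake head at pixel (305,220), upright and clear of the fingers. The measured rake centre is (0.4945, 0.3644), with yaw -3.1°.

```bash
python3 -m crank '[{"tx":0.3,"ty":-0.6,"tz":2.6,"roll":-2},{"tx":0,"ty":0,"tz":3,"roll":0},{"tx":0,"ty":0,"tz":3,"roll":0},{"tx":0,"ty":0,"tz":2,"roll":0},{"tx":0,"ty":0,"tz":2,"roll":0}]'; python3 -m crank '[{"tx":0,"ty":0,"tz":0,"roll":0},{"tx":0,"ty":0,"tz":0,"roll":0},{"tx":0,"ty":0,"tz":0,"roll":0},{"tx":0,"ty":0,"tz":0,"roll":0},{"tx":0,"ty":0,"tz":0,"roll":0}]' 1.5 40;  python3 -m crank '[{"tx":0,"ty":0,"tz":0,"roll":0},{"tx":0,"ty":0,"tz":0,"roll":0},{"tx":0,"ty":0,"tz":0,"roll":0}]'
```

```text
time: 3.78
eef_pos: [0.4946, 0.3654, 0.0393]
ee_rot: [-3.14, 0.085, -0.001]
force: [0.1, 0.6, -0.3]
finger_gap: 0.0941
grip_force: 0.0
time: 4.4
eef_pos: [0.4942, 0.3654, 0.0397]
ee_rot: [-3.14, 0.084, -0.0]
force: [0.2, -0.0, 0.4]
finger_gap: 0.0474
grip_force: 0.0
time: 4.78
eef_pos: [0.4941, 0.3654, 0.0395]
ee_rot: [-3.14, 0.084, 0.0]
force: [-0.3, 0.3, 0.5]
finger_gap: 0.02
grip_force: 40.0
```

```bash
python3 -m crank '[{"tx":0,"ty":0,"tz":-1,"roll":0},{"tx":0,"ty":0,"tz":-3,"roll":0},{"tx":0,"ty":0,"tz":-3,"roll":-3},{"tx":0.6,"ty":3,"tz":0,"roll":0},{"tx":1,"ty":5,"tz":0,"roll":0}]' 1.5 60; python3 -m crank '[{"tx":1,"ty":5,"tz":0,"roll":0},{"tx":1,"ty":5,"tz":0,"roll":0},{"tx":0,"ty":5,"tz":0,"roll":0},{"tx":0,"ty":3,"tz":0,"roll":0},{"tx":0,"ty":1,"tz":0,"roll":0}]';python3 -m crank '[{"tx":0,"ty":0,"tz":2,"roll":0},{"tx":0,"ty":0,"tz":0,"roll":0},{"tx":0,"ty":0,"tz":0,"roll":0}]'
python3 - <<'E'
from h import *
im=eyes.snapshot("top")[...,::-1].copy();w=eyes.snapshot("wrist")[...,::-1];im=np.hstack([cv2.resize(im[200:330,200:480],(400,186)),cv2.resize(w,(400,300))[57:243]]);cv2.imwrite("pics/t2.png",im)
E
```

```text
time: 5.4
eef_pos: [0.5097, 0.2859, 0.1104]
ee_rot: [-3.14, -0.003, -0.001]
force: [1.7, -0.6, -2.3]
finger_gap: 0.0197
grip_force: 60.0
time: 6.02
eef_pos: [0.5299, 0.0934, 0.1099]
ee_rot: [3.141, -0.005, 0.0]
force: [-0.6, 0.6, -2.3]
finger_gap: 0.0196
grip_force: 60.0
time: 6.4
eef_pos: [0.53, 0.0962, 0.0901]
ee_rot: [-3.141, -0.0, -0.001]
force: [0.2, 0.1, -3.0]
finger_gap: 0.0194
grip_force: 60.0
```

View pics/t2.png

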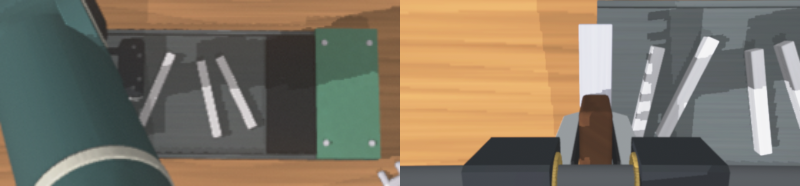

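Rake is aligned with the entry edge (wrist view: head at about (595,60), bars to its right, none under it). Next I lower it and push slowly.

```bash
python3 -m crank '[{"tx":0,"ty":0,"tz":2,"roll":0},{"tx":0,"ty":0,"tz":1.5,"roll":0},{"tx":0,"ty":0,"tz":0.9,"roll":0},{"tx":0,"ty":0,"tz":0.4,"roll":0},{"tx":0,"ty":0,"tz":0,"roll":0}]'
python3 -m crank '[{"tx":0,"ty":0.5,"tz":0,"roll":0},{"tx":0,"ty":0.7,"tz":0,"roll":0},{"tx":0,"ty":0.7,"tz":0,"roll":0},{"tx":0,"ty":0.7,"tz":0,"roll":0},{"tx":0,"ty":0.7,"tz":0,"roll":0}]'
python3 -m crank '[{"tx":0,"ty":0.7,"tz":0,"roll":0},{"tx":0,"ty":0.7,"tz":0,"roll":0},{"tx":0,"ty":0.7,"tz":0,"roll":0},{"tx":0,"ty":0.7,"tz":0,"roll":0},{"tx":0,"ty":0.7,"tz":0,"roll":0}]'
python3 -m crank '[{"tx":0,"ty":0.7,"tz":0,"roll":0},{"tx":0,"ty":0.7,"tz":0,"roll":0},{"tx":0,"ty":0.7,"tz":0,"roll":0},{"tx":0,"ty":0.7,"tz":0,"roll":0},{"tx":0,"ty":0.7,"tz":0,"roll":0}]'
python3 - <<'E'
from h import *
im=eyes.snapshot("top")[...,::-1].copy();w=eyes.snapshot("wrist")[...,::-1];im=np.hstack([cv2.resize(im[200:330,200:480],(400,186)),cv2.resize(w,(400,300))[57:243]]);cv2.imwrite("pics/t3.png",im)
E
```

```text
time: 7.12
eef_pos: [0.5299, 0.0954, 0.0415]
ee_rot: [-3.141, 0.001, 0.0]
force: [0.2, 0.5, -2.4]
finger_gap: 0.0196
grip_force: 60.0
time: 7.75
eef_pos: [0.5298, 0.0618, 0.0415]
ee_rot: [-3.142, 0.002, 0.0]
force: [0.1, 0.7, -3.1]
finger_gap: 0.0199
grip_force: 60.0
time: 8.38
eef_pos: [0.5297, 0.0269, 0.0415]
ee_rot: [-3.142, 0.002, 0.0]
force: [-0.4, 0.4, -1.8]
finger_gap: 0.0196
grip_force: 60.0
time: 9.0
eef_pos: [0.5297, -0.0081, 0.0414]
ee_rot: [-3.142, 0.001, 0.0]
force: [0.4, 1.0, -1.8]
finger_gap: 0.0199
grip_force: 60.0
```

View pics/t3.png

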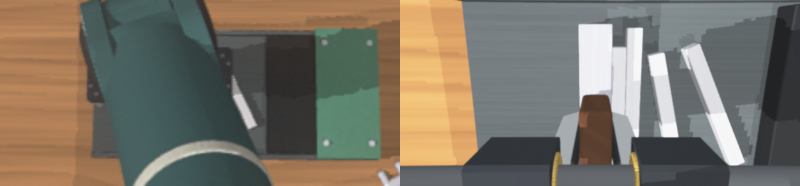

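The wrist view shows two bars squared against the head (x 615–640), with the third and fourth at x≈660 and 710 and the stop at 780. I'll keep pushing.

```bash
python3 -m crank '[{"tx":0,"ty":0.7,"tz":0,"roll":0},{"tx":0,"ty":0.7,"tz":0,"roll":0},{"tx":0,"ty":0.7,"tz":0,"roll":0},{"tx":0,"ty":0.7,"tz":0,"roll":0},{"tx":0,"ty":0.7,"tz":0,"roll":0}]'
python3 -m crank '[{"tx":0,"ty":0.7,"tz":0,"roll":0},{"tx":0,"ty":0.7,"tz":0,"roll":0},{"tx":0,"ty":0.7,"tz":0,"roll":0},{"tx":0,"ty":0.7,"tz":0,"roll":0},{"tx":0,"ty":0.7,"tz":0,"roll":0}]'
python3 -m crank '[{"tx":0,"ty":0.3,"tz":0,"roll":0},{"tx":0,"ty":0.2,"tz":0,"roll":0},{"tx":0,"ty":0.2,"tz":0,"roll":0},{"tx":0,"ty":0.2,"tz":0,"roll":0},{"tx":0,"ty":0.2,"tz":0,"roll":0}]'
python3 -m crank '[{"tx":0,"ty":0.2,"tz":0,"roll":0},{"tx":0,"ty":0.2,"tz":0,"roll":0},{"tx":0,"ty":0.2,"tz":0,"roll":0}]'
python3 - <<'E'
from h import *
im=eyes.snapshot("top")[...,::-1].copy();w=eyes.snapshot("wrist")[...,::-1];im=np.hstack([cv2.resize(im[200:330,200:480],(400,186)),cv2.resize(w,(400,300))[57:243]]);cv2.imwrite("pics/t4.png",im)
E
```

```text
time: 9.72
eef_pos: [0.5297, -0.0431, 0.0415]
ee_rot: [-3.141, 0.002, -0.0]
force: [0.6, 1.9, -1.6]
finger_gap: 0.0197
grip_force: 60.0
time: 10.35
eef_pos: [0.5296, -0.0781, 0.0415]
ee_rot: [-3.142, 0.001, 0.0]
force: [0.5, 1.7, -1.7]
finger_gap: 0.0196
grip_force: 60.0
time: 10.98
eef_pos: [0.5296, -0.0887, 0.0414]
ee_rot: [-3.142, 0.001, 0.0]
force: [0.2, 1.5, -2.4]
finger_gap: 0.0197
grip_force: 60.0
time: 11.35
eef_pos: [0.5296, -0.0947, 0.0414]
ee_rot: [-3.141, 0.001, 0.0]
force: [0.2, 1.6, -1.7]
finger_gap: 0.0198
grip_force: 60.0
```

View pics/t4.png

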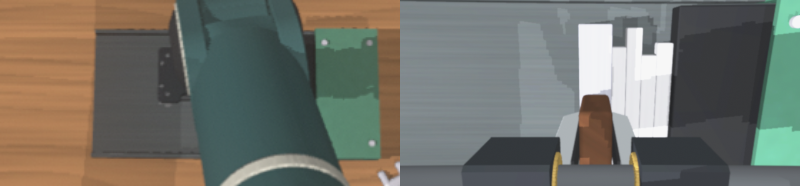

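The wrist view shows all four bars tight and parallel between the head (595) and the stop face (670). Now I creep towards the buffer, and a force check ends the chain at first solid contact.

```bash
cat > chk.py <<'E'
# exit 1 once the push-back force (world +y) rises above 4.5 N
from plant import manip
import sys
s=manip.observe();print(round(s["time"],2),round(s["eef_pos"][1],4),round(s["force"][1],2),flush=True);sys.exit(s["force"][1]>4.5)
E
python3 -m crank '[{"tx":0,"ty":0.15,"tz":0,"roll":0},{"tx":0,"ty":0.15,"tz":0,"roll":0},{"tx":0,"ty":0.15,"tz":0,"roll":0}]' >/dev/null; exec 3>/dev/null
python3 chk.py && python3 -m crank '[{"tx":0,"ty":0.06,"tz":0,"roll":0}]' >&3 && python3 chk.py && python3 -m crank '[{"tx":0,"ty":0.06,"tz":0,"roll":0}]' >&3 && python3 chk.py && python3 -m crank '[{"tx":0,"ty":0.06,"tz":0,"roll":0}]' >&3 && python3 chk.py && python3 -m crank '[{"tx":0,"ty":0.06,"tz":0,"roll":0}]' >&3 && python3 chk.py && python3 -m crank '[{"tx":0,"ty":0.06,"tz":0,"roll":0}]' >&3 && python3 chk.py && python3 -m crank '[{"tx":0,"ty":0.06,"tz":0,"roll":0}]' >&3 && python3 chk.py && python3 -m crank '[{"tx":0,"ty":0.06,"tz":0,"roll":0}]' >&3 && python3 chk.py && python3 -m crank '[{"tx":0,"ty":0.06,"tz":0,"roll":0}]' >&3 && python3 chk.py && python3 -m crank '[{"tx":0,"ty":0.06,"tz":0,"roll":0}]' >&3 && python3 chk.py && python3 -m crank '[{"tx":0,"ty":0.06,"tz":0,"roll":0}]' >&3 && python3 chk.py && python3 -m crank '[{"tx":0,"ty":0.06,"tz":0,"roll":0}]' >&3 && python3 chk.py && python3 -m crank '[{"tx":0,"ty":0.06,"tz":0,"roll":0}]' >&3 && python3 chk.py && python3 -m crank '[{"tx":0,"ty":0.06,"tz":0,"roll":0}]' >&3 && python3 chk.py && python3 -m crank '[{"tx":0,"ty":0.06,"tz":0,"roll":0}]' >&3 && python3 chk.py && python3 -m crank '[{"tx":0,"ty":0.06,"tz":0,"roll":0}]' >&3 && python3 chk.py && python3 -m crank '[{"tx":0,"ty":0.06,"tz":0,"roll":0}]' >&3 && python3 chk.py && python3 -m crank '[{"tx":0,"ty":0.06,"tz":0,"roll":0}]' >&3 && python3 chk.py && python3 -m crank '[{"tx":0,"ty":0.06,"tz":0,"roll":0}]' >&3 && python3 chk.py && python3 -m crank '[{"tx":0,"ty":0.06,"tz":0,"roll":0}]' >&3 && python3 chk.py && python3 -m crank '[{"tx":0,"ty":0.06,"tz":0,"roll":0}]' >&3 && python3 chk.py
```

```text
11.82 -0.0992 2.74False
```

```bash
sed -i 's/sys.exit(\(.*\))$/sys.exit(int(\1))/' chk.py; exec 3>/dev/null
python3 chk.py && python3 -m crank '[{"tx":0,"ty":0.06,"tz":0,"roll":0}]' >&3 && python3 chk.py && python3 -m crank '[{"tx":0,"ty":0.06,"tz":0,"roll":0}]' >&3 && python3 chk.py && python3 -m crank '[{"tx":0,"ty":0.06,"tz":0,"roll":0}]' >&3 && python3 chk.py && python3 -m crank '[{"tx":0,"ty":0.06,"tz":0,"roll":0}]' >&3 && python3 chk.py && python3 -m crank '[{"tx":0,"ty":0.06,"tz":0,"roll":0}]' >&3 && python3 chk.py && python3 -m crank '[{"tx":0,"ty":0.06,"tz":0,"roll":0}]' >&3 && python3 chk.py && python3 -m crank '[{"tx":0,"ty":0.06,"tz":0,"roll":0}]' >&3 && python3 chk.py && python3 -m crank '[{"tx":0,"ty":0.06,"tz":0,"roll":0}]' >&3 && python3 chk.py && python3 -m crank '[{"tx":0,"ty":0.06,"tz":0,"roll":0}]' >&3 && python3 chk.py && python3 -m crank '[{"tx":0,"ty":0.06,"tz":0,"roll":0}]' >&3 && python3 chk.py && python3 -m crank '[{"tx":0,"ty":0.06,"tz":0,"roll":0}]' >&3 && python3 chk.py && python3 -m crank '[{"tx":0,"ty":0.06,"tz":0,"roll":0}]' >&3 && python3 chk.py && python3 -m crank '[{"tx":0,"ty":0.06,"tz":0,"roll":0}]' >&3 && python3 chk.py && python3 -m crank '[{"tx":0,"ty":0.06,"tz":0,"roll":0}]' >&3 && python3 chk.py && python3 -m crank '[{"tx":0,"ty":0.06,"tz":0,"roll":0}]' >&3 && python3 chk.py && python3 -m crank '[{"tx":0,"ty":0.06,"tz":0,"roll":0}]' >&3 && python3 chk.py && python3 -m crank '[{"tx":0,"ty":0.06,"tz":0,"roll":0}]' >&3 && python3 chk.py && python3 -m crank '[{"tx":0,"ty":0.06,"tz":0,"roll":0}]' >&3 && python3 chk.py && python3 -m crank '[{"tx":0,"ty":0.06,"tz":0,"roll":0}]' >&3 && python3 chk.py && python3 -m crank '[{"tx":0,"ty":0.06,"tz":0,"roll":0}]' >&3 && python3 chk.py
```

```text
11.82 -0.0992 2.74
11.95 -0.0999 2.6
12.07 -0.1004 1.3
12.2 -0.101 2.83
12.32 -0.1016 2.17
12.45 -0.1022 2.81
12.57 -0.1028 2.5
12.7 -0.1034 2.44
12.82 -0.104 2.19
12.95 -0.1046 1.89
13.07 -0.1052 2.2
13.2 -0.1058 1.28
13.32 -0.1064 2.01
13.45 -0.107 2.01
13.57 -0.1073 5.43
```

```bash
python3 -m crank '[{"tx":0,"ty":0,"tz":0,"roll":0}]' >/dev/null; python3 chk.py;  python3 -m crank '[{"tx":0,"ty":0.03,"tz":0,"roll":0}]' >/dev/null; python3 chk.py; python3 -m crank '[{"tx":0,"ty":0,"tz":0,"roll":0}]' >/dev/null; python3 chk.py
```

```text
13.7 -0.1073 3.55
13.82 -0.1073 6.04
13.95 -0.1073 6.41
```

```bash
python3 -m crank '[{"tx":0,"ty":0.03,"tz":0,"roll":0}]' >/dev/null; python3 chk.py;  python3 -m crank '[{"tx":0,"ty":0,"tz":0,"roll":0}]' >/dev/null; python3 chk.py; python3 -m crank '[{"tx":0,"ty":0.02,"tz":0,"roll":0}]' >/dev/null; python3 chk.py; python3 -m crank '[{"tx":0,"ty":0,"tz":0,"roll":0}]' >/dev/null; python3 chk.py
```

```text
14.07 -0.1074 8.04
14.2 -0.1073 7.33
14.32 -0.1074 9.78
14.45 -0.1074 7.59
```

```bash
python3 -m crank '[{"tx":0,"ty":0.04,"tz":0,"roll":0}]' >/dev/null; python3 chk.py;  python3 -m crank '[{"tx":0,"ty":0,"tz":0,"roll":0}]' >/dev/null; python3 chk.py; python3 -m crank '[{"tx":0,"ty":0.03,"tz":0,"roll":0}]' >/dev/null; python3 chk.py; python3 -m crank '[{"tx":0,"ty":0,"tz":0,"roll":0}]' >/dev/null; python3 chk.py; python3 -m crank '[{"tx":0,"ty":0,"tz":0,"roll":0}]' >/dev/null; python3 chk.py
```

```text
14.57 -0.1075 10.34
14.7 -0.1075 10.16
14.82 -0.1075 11.25
14.95 -0.1075 11.88
15.07 -0.1075 10.67
```

```bash
python3 -m crank '[{"tx":0,"ty":0.03,"tz":0,"roll":0}]' >/dev/null; python3 chk.py;  python3 -m crank '[{"tx":0,"ty":0,"tz":0,"roll":0},{"tx":0,"ty":0,"tz":0,"roll":0}]' >/dev/null; python3 chk.py; python3 -m crank '[{"tx":0,"ty":0,"tz":0,"roll":0},{"tx":0,"ty":0,"tz":0,"roll":0}]' >/dev/null; python3 chk.py;python3 -m crank '[{"tx":0,"ty":0,"tz":0,"roll":0},{"tx":0,"ty":0,"tz":0,"roll":0}]' >/dev/null; python3 chk.py; python3 -m crank '[{"tx":0,"ty":0,"tz":0,"roll":0}]' >/dev/null; python3 chk.py; python3 - <<'E'
from h import *
cv2.imwrite("pics/w5.png",cv2.resize(eyes.snapshot("wrist")[...,::-1],(480,360)))
E
```

```text
15.2 -0.1076 13.07
15.45 -0.1076 11.55
15.7 -0.1076 12.04
15.95 -0.1076 12.2
16.07 -0.1076 11.96
```

View pics/w5.png

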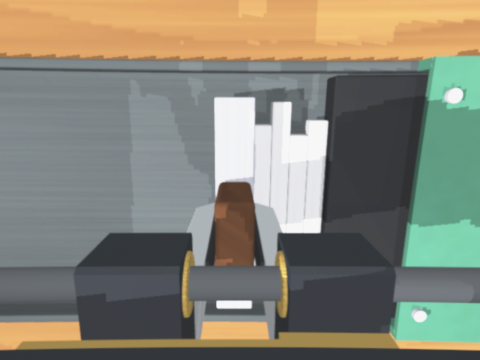

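Steady at about 12 N for 0.9 s, with the row tight (head at 235, bars 255–325, stop face 327). I release gently, lift and return.

```bash
python3 -m crank '[{"tx":0,"ty":-0.1,"tz":0,"roll":0},{"tx":0,"ty":-0.1,"tz":0,"roll":0},{"tx":0,"ty":-0.1,"tz":0,"roll":0},{"tx":0,"ty":-0.7,"tz":0,"roll":0},{"tx":0,"ty":-2,"tz":0,"roll":0}]'
python3 -m crank '[{"tx":0,"ty":0,"tz":-2,"roll":0},{"tx":0,"ty":0,"tz":-3,"roll":0},{"tx":0,"ty":0,"tz":-2,"roll":0},{"tx":0,"ty":-3,"tz":0,"roll":0},{"tx":0,"ty":-5,"tz":0,"roll":0}]'
python3 -m crank '[{"tx":-0.5,"ty":-5,"tz":0,"roll":0},{"tx":-1,"ty":-5,"tz":0,"roll":0},{"tx":-1,"ty":-5,"tz":0,"roll":0},{"tx":-1,"ty":-5,"tz":0,"roll":0},{"tx":0,"ty":-5,"tz":0,"roll":0}]'
python3 -m crank '[{"tx":0,"ty":-5,"tz":0,"roll":0},{"tx":0,"ty":-3.5,"tz":0,"roll":0},{"tx":0,"ty":-2,"tz":0,"roll":0},{"tx":0,"ty":0,"tz":0,"roll":3},{"tx":0,"ty":0,"tz":0,"roll":0}]'
```

```text
time: 16.75
eef_pos: [0.5295, -0.0798, 0.0414]
ee_rot: [3.141, -0.004, -0.0]
force: [0.9, 0.1, -2.7]
finger_gap: 0.0195
grip_force: 60.0
time: 17.38
eef_pos: [0.5298, 0.0002, 0.1117]
ee_rot: [3.141, -0.007, 0.001]
force: [1.1, 0.1, -3.0]
finger_gap: 0.0196
grip_force: 60.0
time: 18.0
eef_pos: [0.4941, 0.2523, 0.1116]
ee_rot: [3.141, -0.001, 0.0]
force: [0.2, -0.1, -2.7]
finger_gap: 0.02
grip_force: 60.0
time: 18.62
eef_pos: [0.4952, 0.355, 0.1113]
ee_rot: [3.14, -0.084, -0.0]
force: [0.2, -0.6, -1.6]
finger_gap: 0.0198
grip_force: 60.0
```

```bash
python3 -m crank '[{"tx":-0.4,"ty":-1.3,"tz":2,"roll":0},{"tx":0,"ty":0,"tz":2,"roll":0},{"tx":0,"ty":0,"tz":2,"roll":0},{"tx":0,"ty":0,"tz":0.7,"roll":0},{"tx":0,"ty":0,"tz":0.3,"roll":0}]'
python3 -m crank '[{"tx":0,"ty":0,"tz":0.1,"roll":0},{"tx":0,"ty":0,"tz":0.05,"roll":0},{"tx":0,"ty":0,"tz":0,"roll":0},{"tx":0,"ty":0,"tz":0,"roll":0}]'
python3 - <<'E'
from h import *
cv2.imwrite("pics/s6.png",cv2.resize(eyes.snapshot("scene")[...,::-1][90:230,350:540],None,fx=3,fy=3))
E
```

```text
time: 19.25
eef_pos: [0.4917, 0.3687, 0.041]
ee_rot: [3.14, -0.084, -0.001]
force: [0.1, -0.3, -2.2]
finger_gap: 0.0199
grip_force: 60.0
time: 19.75
eef_pos: [0.4918, 0.3689, 0.0402]
ee_rot: [-3.14, 0.084, -0.0]
force: [0.6, 1.2, -3.2]
finger_gap: 0.0197
grip_force: 60.0
```

View pics/s6.png

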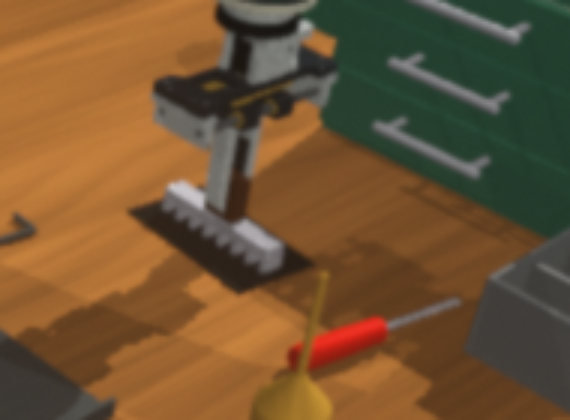

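The rake hangs upright just above the pad centre. I lower it in fine steps until it touches.

```bash
python3 -m crank '[{"tx":0,"ty":0,"tz":0.05,"roll":0},{"tx":0,"ty":0,"tz":0,"roll":0}]'|sed -n '2p;4p'; python3 -m crank '[{"tx":0,"ty":0,"tz":0.03,"roll":0},{"tx":0,"ty":0,"tz":0,"roll":0}]'|sed -n '2p;4p'
```

```text
eef_pos: [0.4918, 0.3689, 0.0395]
force: [0.3, 0.5, -2.7]
eef_pos: [0.4918, 0.3689, 0.0394]
force: [-2.2, -1.5, 4.5]
```

Contact. I release by opening gradually, then retreat upward.

```bash
python3 -m crank '[{"tx":0,"ty":0,"tz":-0.03,"roll":0},{"tx":0,"ty":0,"tz":0,"roll":0},{"tx":0,"ty":0,"tz":0,"roll":0}]' 1.9 3 |tail -3; python3 -m crank '[{"tx":0,"ty":0,"tz":0,"roll":0},{"tx":0,"ty":0,"tz":0,"roll":0},{"tx":0,"ty":0,"tz":0,"roll":0},{"tx":0,"ty":0,"tz":0,"roll":0},{"tx":0,"ty":0,"tz":0,"roll":0}]' 6; python3 -m crank '[{"tx":0,"ty":0,"tz":-2,"roll":0},{"tx":0,"ty":0,"tz":-3,"roll":0},{"tx":0,"ty":0,"tz":-4,"roll":0},{"tx":0,"ty":0,"tz":-4,"roll":0},{"tx":0,"ty":0,"tz":0,"roll":0}]';python3 -m crank '[{"tx":0,"ty":0,"tz":0,"roll":0},{"tx":0,"ty":0,"tz":0,"roll":0}]' >/dev/null
python3 - <<'E'
from h import *
s=manip.observe();w=eyes.snapshot("wrist")[...,::-1].copy();t=eyes.snapshot("top")[...,::-1].copy();cv2.imwrite("pics/t7.png",t)
g=cv2.cvtColor(w,cv2.COLOR_BGR2HSV)
for r in rect((g[...,1]<60)&(g[...,2]>130),"wrist",.029,s):
    if r[0][1][0]*r[0][1][1]>2500 : print(np.round(r[0][0],1),np.round(r[0][1],1),round(r[0][2],1),r[1])
cv2.imwrite("pics/f7.png",np.hstack([cv2.resize(w,(400,300)),cv2.resize(t[210:325,250:480],(400,200))[:, :]if 0 else cv2.copyMakeBorder(cv2.resize(t[210:325,250:480],(400,200)),50,50,0,0,0)]))
E
```

```text
force: [-0.4, -0.9, -0.9]
finger_gap: 0.0197
grip_force: 3.0
time: 21.3
eef_pos: [0.4918, 0.3689, 0.0395]
ee_rot: [-3.14, 0.084, 0.0]
force: [0.8, -0.5, -0.1]
finger_gap: 0.0599
grip_force: 0.0
time: 21.92
eef_pos: [0.4929, 0.3701, 0.1738]
ee_rot: [-3.137, 0.084, -0.007]
force: [-0.4, -0.1, -0.9]
finger_gap: 0.0598
grip_force: 0.0
[412.5 283.8] [99.9 25.8] 34.3 [423. 316.]
[421.9 459.1] [ 26.4 100.2] 49.6 [202. 315.]
```

View pics/f7.png

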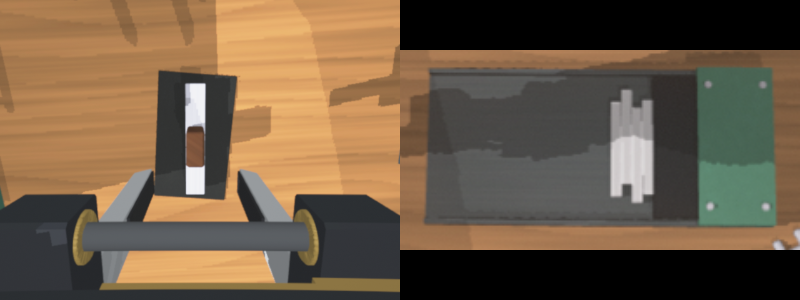

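The rake stands upright and centred on its pad, and the four bars sit parallel and tight against the stop.

```bash
python3 -c "
from plant import job;print(job.hand_in())"
```

```text
the job is handed in; nothing more can be done
None
```

The job is handed in, with no verdict returned: the four bars are in one tight, parallel row against the stop, the stop was held on its buffer at about 12 N for 0.9 s (highest reading 13.1 N), and the rake stands upright on its pad, after about 22 s in all.

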